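Put the contact-lens delivery away in its stock racks

TASK

Put the contact-lens delivery away: file the two green-topped cartons in the rack with the green end wall and the two blue-topped cartons in the rack with the blue end wall, upright and side by side like books, and push each rack's sliding stop up snug so that the cartons stand close together between it and the end wall. Leave the orange-topped carton and the lens-cleaner bottle standing where they are.

Things in the scene. Friction and masses are not known exactly. Their poses are not given: they have to be found in the camera images.
- carton_green_1: contact-lens carton, a white card box with a green top face, foot band and side panel, standing upright: 56 mm wide (its x), 26 mm thick (its y), 96 mm tall, 35 to 70 g. Origin: centre of its underside; z up. The two green cartons are alike.
- carton_green_2: contact-lens carton, a white card box with a green top face, foot band and side panel, standing upright: 56 mm wide (its x), 26 mm thick (its y), 96 mm tall, 35 to 70 g. Origin: centre of its underside; z up. The two green cartons are alike.
- carton_blue_1: contact-lens carton, a white card box with a blue top face, foot band and side panel, standing upright: 56 mm wide (its x), 26 mm thick (its y), 96 mm tall, 35 to 70 g. Origin: centre of its underside; z up. The two blue cartons are alike.
- carton_blue_2: contact-lens carton, a white card box with a blue top face, foot band and side panel, standing upright: 56 mm wide (its x), 26 mm thick (its y), 96 mm tall, 35 to 70 g. Origin: centre of its underside; z up. The two blue cartons are alike.
- orange_carton: carton of the same size and build, but with an orange top face, foot band and panel; not part of the job, to be left standing. Origin: centre of its underside.
- cleaner_bottle: small round pale bottle of lens cleaner with a white cap and label, 34 mm diameter, 100 mm tall, to be left standing. Origin: centre of its underside.
- rack_green: rack with a green end wall, fixed. Tray 84 (x) by 200 mm (y), origin at centre of its underside, z up. Floor top at z 4 mm; side lips 78 mm apart reach z 16 mm. End wall at +y: 50 mm wide, top at z 74 mm, inner face at y = +94 mm; -y end open. Cartons stand in it like books: width along x, thickness along y.
- rack_blue: rack with a blue end wall, fixed. Tray 84 (x) by 200 mm (y), origin at centre of its underside, z up. Floor top at z 4 mm; side lips 78 mm apart reach z 16 mm. End wall at +y: 50 mm wide, top at z 74 mm, inner face at y = +94 mm; -y end open. Cartons stand in it like books: width along x, thickness along y.
- stop_green: grey stop of the green rack, green cap on its rib; slides along the rack's y at about 2 N, stays put, stops 45 mm short of the end wall, starts 95 to 125 mm from it. Origin: in its carton-side face, on the rack's centre line, level with the rack's underside; axes as the rack's. Plate 50 wide, 5 thick, top z 70 mm; rib behind: 12 wide, y -5 to -50, top z 60; foot 46 wide, top z 7.
- stop_blue: grey stop of the blue rack, blue cap on its rib; slides along the rack's y at about 2 N, stays put, stops 45 mm short of the end wall, starts 95 to 125 mm from it. Origin: in its carton-side face, on the rack's centre line, level with the rack's underside; axes as the rack's. Plate 50 wide, 5 thick, top z 70 mm; rib behind: 12 wide, y -5 to -50, top z 60; foot 46 wide, top z 7.
Things that resemble listed ones, but are neither listed nor needed, are in the scene too. What is shaped like the carton_green_2 but pink is not meant.

How it is judged:
By the outcome, as a careful person would: the job done as asked, in the order asked, and still so for the second after the job is handed in, with the robot touching nothing.
It also fails if it takes over 120 s, if anything falls off the work surface, if the arm or the gripper's body presses on something with over 40 N, if the wrist force passes 120 N, or if a joint passes its speed limit or range.

ROBOT

A 6-joint arm with a two-finger parallel gripper is mounted at the origin on the work surface. World frame = base frame: x ahead of the robot, y to its left, z up, the work surface at z = 0. Lengths are in m, angles in rad, forces in N, time in s.
With the tool pointing down it reaches from about 0.425 to 1.125 m from the base axis. Payload 14.9 kg.
Tool frame: the origin (TCP) lies midway between the tips of the shut fingers; the grasp point (between the pads) lies 19 mm behind it (r.tcp_to_grasp is the distance from the TCP to the grasp point, in m); z points along the fingers, y is the line along which they close (so a half turn about z gives the same grasp; the last joint's range is limited). The gripper opens to 91 mm and grips with 3 to 60 N. Pads are 32 mm wide; open, the fingers measure 118 mm over their backs; the gripper's body (76 mm by 178 mm) begins 60 mm behind the grasp point.
Start: joints at [-1.153, 0.379, 1.734, -0, 1.028, -0.033], TCP at [0.305, -0.63, 0.214] pointing down, gripper open.
Joint ranges: [-2.77, 2.77], [-0.74, 2.19], [0, 2.66], [-1.06, 4.2], [0.31, 2.87], [-3.08, 3.08]. Speed limits (rad/s): [1.89, 1.89, 2.39, 3.14, 3.14, 3.14].

INTERFACE

Orientations are given as a unit quaternion [w, x, y, z].
In Python, from cell import r gives the robot as it stands. The module is installed in compiled form; this text tells all that it offers.
- The arm moves only by the shell command python3 -m handwheel 'ROWS' [FORCE]. ROWS is JSON, a list of rows, each a list of 7 numbers: the opening, from -1 (shut) to 1 (fully open), then the shift along the tool's x, y, z normalised to -1 to 1, where 1 is 50 cm, then the turn, a rotation vector about the tool's x, y, z normalised to -1 to 1, where 1 is pi/2 rad. A call has 1 to 10 rows; each row shifts and turns the commanded pose from where the row before left it, along the tool's axes as they then stand; what a row does not reach is not made up. A row lasts 1/12 s, in which the tool goes at most 41.7 mm and 7.16 degrees, less where a joint would pass 70% of its speed; a pose out of reach is approached as far as the arm can. A call with a number of a shift or a turn outside -1 to 1 is refused whole. A call with a gripper value outside its range is refused whole. The fingers move at their own pace and stop on an object; FORCE is the grip in N (left out, the last holds). Time passes only in rows, so rows that do not move let the fingers close. It gives the time, the measured TCP pose, the force, the opening and the grip force at its end, in the units of the state.
- r.get_state(): the state, without advancing time (a new reading comes with each control period).
- r.get_image(name): name is "side" or "top"; returns (picture, depth): 384x512x3 uint8, blue, green, red; 384x512 float32, m along the optical axis (not along the pixel's ray), 0 where there is no reading.
- r.calibration(name): a dict with "camera_matrix" (3x3 intrinsics, pixels), "extrinsics" (4x4, takes a point from camera to world coordinates). Camera axes: x right, y down, z forward; pixel columns grow to the right and rows downward; lengths in m; the calibration is good to about 2 mm. A picture is of the moment at which its call begins. calibration takes no time and is no camera call.
- r.hand_in(): hands the job in; it is judged then, once.
The state is a dict: "time": time; "joint_positions": joint angles; "qvel": joint speeds; "joint_torque": joint torques, N m; "position": TCP position; "ee_rot": TCP orientation; "ft_force": force on the tool from outside, world axes, zero at the start; "wrist_torque": the same for the moment, N m; "opening": finger opening in m; "grasp_force": force on a finger pad.
Only numpy, scipy, OpenCV 4.12 (cv2) and the standard library are available. Lean on these libraries where they do the work, as an engineer would, in place of code of your own. Each camera call takes 0.05 s, during which the arm holds its last target. There are 200 camera calls.

## Working session

There is one attempt and no reset: what is moved stays moved. The work goes in short steps, Python scripts to look and compute and a shell command to move; the robot and the scene stay as the last step left them, time stands still between calls to the robot, and variables do not carry over. Pictures are saved under pics/ and viewed, at most 14 in all, crops included, and the job is handed in when it is done.

```bash
mkdir -p pics; python3 - <<'E'
from cell import r
import cv2,numpy as np
for n in("top","side"):
    p,d=r.get_image(n); cv2.imwrite(f"pics/{n}0.png",p); np.savez(f"{n}0.npz",p=p,d=d)
    c=r.calibration(n); print(n,np.round(c["camera_matrix"],1).tolist(),np.round(c["extrinsics"],3).tolist())
s=r.get_state(); print(s)
E
```

```text
top [[381.1, 0.0, 256.4], [0.0, 381.1, 183.8], [0.0, 0.0, 1.0]] [[-0.003, -0.995, 0.095, 0.411], [-1.0, 0.003, 0.001, 0.018], [-0.001, -0.095, -0.995, 0.913], [0.0, 0.0, 0.0, 1.0]]
side [[411.3, 0.0, 262.3], [0.0, 411.3, 190.9], [0.0, 0.0, 1.0]] [[-0.927, -0.24, 0.289, 0.235], [-0.374, 0.547, -0.749, 0.703], [0.022, -0.802, -0.597, 0.584], [0.0, 0.0, 0.0, 1.0]]
{'time': 0.1, 'joint_positions': array([-1.15331128e+00,  3.79361309e-01,  1.73471101e+00, -2.18082898e-05,
        1.02849693e+00, -3.32980247e-02]), 'qvel': array([-0.00116174, -0.00093975, -0.00193789, -0.00022821,  0.00055382,
       -0.00186691]), 'joint_torque': array([ 9.34473173e-04, -7.65045404e+01, -4.35292947e+01,  6.52374141e-02,
        3.98972060e-02,  4.08042155e-06]), 'position': array([ 0.30481921, -0.62975885,  0.21335585]), 'ee_rot': array([-4.77534049e-04,  9.74705303e-01,  2.23493476e-01, -1.02388259e-04]), 'ft_force': array([ 0.31213413,  1.35740316, -1.0930291 ]), 'wrist_torque': array([ 0.04506617, -0.01285205, -0.02367131]), 'grasp_force': 0.0, 'opening': 0.09140675665773797}
```

View pics/top0.png

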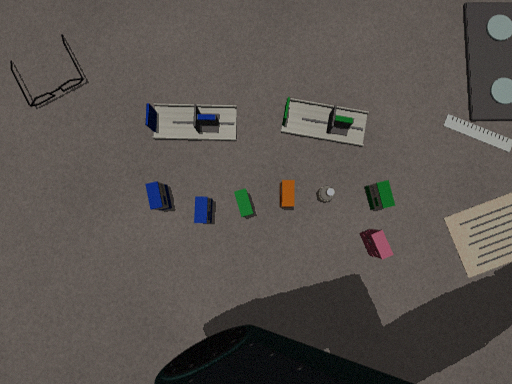

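View pics/side0.png

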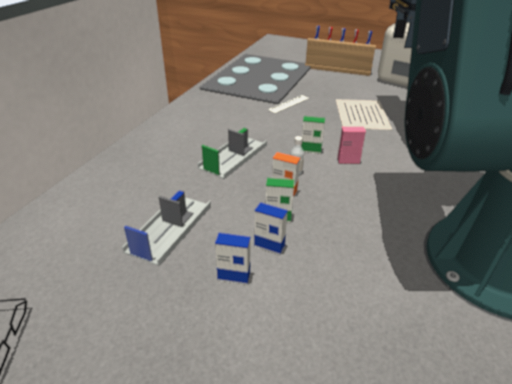

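The top view shows blue cartons at (158,196) and (203,210), and green cartons at (244,204) and (385,195). Orange is at (288,194), the bottle at (326,194) and the pink look-alike at (377,244). The blue rack's wall is at (151,117) with its stop at (205,119), and the green rack's wall is at (287,110) with its stop at (342,121). The side view agrees.

Now I'll measure the poses.

```bash
cat > h.py <<'E'
from cell import r
import cv2,numpy as np
HUE={"green":(45,80),"blue":(105,130),"orange":(5,18),"pink":(160,179)}
def look(n): return (*r.get_image(n),r.calibration(n))
def cloud(d,c):
    K=c["camera_matrix"];E=c["extrinsics"];v,u=np.mgrid[:d.shape[0],:d.shape[1]]
    P=np.stack([(u-K[0,2])/K[0,0]*d,(v-K[1,2])/K[1,1]*d,d],-1)
    return P@E[:3,:3].T+E[:3,3]
def ray(uv,c,z):
    K=c["camera_matrix"];E=c["extrinsics"];uv=np.atleast_2d(uv).astype(float)
    D=np.c_[(uv[:,0]-K[0,2])/K[0,0],(uv[:,1]-K[1,2])/K[1,1],np.ones(len(uv))]@E[:3,:3].T
    o=E[:3,3];return o+D*((z-o[2])/D[:,2])[:,None]
def tri(a,ca,b,cb):
    A=[ray(a,ca,0)[0],ca["extrinsics"][:3,3]];B=[ray(b,cb,0)[0],cb["extrinsics"][:3,3]]
    d1,d2=A[1]-A[0],B[1]-B[0];s=np.linalg.lstsq(np.c_[d1,-d2],B[0]-A[0],rcond=None)[0]
    p,q=A[0]+s[0]*d1,B[0]+s[1]*d2;return (p+q)/2,np.linalg.norm(p-q)
def tops(p,d,c,zlo,zhi,zp,amin=30):
    """coloured patches between heights -> (colour, pixel, centre on plane zp, size, yaw of long side deg, depth z)"""
    W=cloud(d,c);h=cv2.cvtColor(p,cv2.COLOR_BGR2HSV);out=[]
    for k,(a,b) in HUE.items():
        m=(h[...,0]>=a)&(h[...,0]<=b)&(h[...,1]>90)&(h[...,2]>40)&(W[...,2]>zlo)&(W[...,2]<zhi)&(d>0)
        for q in cv2.findContours(m.astype(np.uint8),cv2.RETR_EXTERNAL,cv2.CHAIN_APPROX_NONE)[0]:
            if cv2.contourArea(q)<amin: continue
            mk=np.zeros(d.shape,np.uint8);cv2.drawContours(mk,[q],-1,1,-1)
            X=ray(q[:,0],c,zp)[:,:2].astype(np.float32)
            (cx,cy),(w,l),t=cv2.minAreaRect(X*1000)
            if w>l: w,l=l,w
            else: t+=90
            uv=np.argwhere(mk)[:,::-1].mean(0)
            out.append((k,uv.round(1),np.round([cx,cy],1),np.round([l,w],1),round((t+90)%180-90,1),round(float(np.median(W[mk>0,2]))*1000,1)))
    return out
E
python3 - <<'E'
from h import *
T=look("top");S=look("side")
print("cartons");t=tops(*T,.080,.115,.096)
for o in t:print(*o)
print("side");s=tops(*S,.085,.115,.096,15)
for o in s:print(*o)
for a in t:
    b=[x for x in s if x[0]==a[0]]
    if b:
        b=min(b,key=lambda x:np.linalg.norm(x[2]-a[2]));q,e=tri(a[1],T[2],b[1],S[2]);print(a[0],np.round(q*1000,1),"gap",round(e*1000,1))
print("walls/caps")
for o in tops(*T,.045,.082,.074,12):print(*o)
W=cloud(T[1],T[2]);z=(W[...,2]*1000)
print("z rack floor",z[120,180],z[120,300],"bottle",z[190:194,325:330].max(),"table",z[300,100])
cv2.imwrite("pics/crop1.png",cv2.resize(T[0][90:260,140:400],None,fx=3,fy=3,interpolation=cv2.INTER_CUBIC))
E
```

```text
cartons
green [243.3 201.9] [450.1  47.2] [55.9 26.4] 17.0 96.1
green [385.2 193.7] [ 467.  -257.6] [56.1 28. ] 12.8 96.1
blue [200.6 209.1] [435.  138.5] [56.3 27. ] -2.5 96.1
blue [153.7 194.9] [465.9 239.7] [57.3 26.9] 12.5 96.4
orange [288.  192.5] [470.1 -48.9] [54.  25.9] -0.5 96.0
pink [380.9 244. ] [ 360.1 -244.5] [58.4 30.2] 22.9 95.8
side
green [279.9 182.5] [448.8  49. ] [54.5 26.3] 16.2 96.5
green [313.9 119.2] [ 465.  -255.2] [52.8 25.7] 13.0 96.3
blue [232.5 240. ] [465.  240.9] [56.7 27.9] 12.6 96.4
blue [270.8 210.4] [433.5 140.3] [57.3 27.8] -1.9 96.5
orange [286.3 157.7] [468.3 -46.9] [58.4 32.6] -1.7 96.3
orange [341.5  44.9] [ 551.9 -918.7] [264.7 141.7] 7.7 100.3
orange [317.   9.] [  860.  -1425.7] [911.9 151. ] -0.4 98.8
pink [352.8 131. ] [ 356.2 -231. ] [56.3 42.6] 17.5 94.7
green [449.7  47.1  94.4] gap 0.8
green [ 466.3 -258.3   94.3] gap 1.3
blue [434.5 138.8  94.2] gap 0.8
blue [465.7 240.1  94.6] gap 0.2
orange [469.6 -49.1  94.3] gap 1.0
pink [ 359.4 -247.1   88.7] gap 0.1
walls/caps
green [343.7 119.1] [ 636.7 -177.5] [39.  13.1] 80.9 60.4
green [286.7 107.2] [663.9 -49.5] [49.4  5.9] -9.8 73.9
blue [206.2 116.6] [642.4 130.9] [38.4 13.8] 89.8 60.4
blue [146.9 113.4] [648.6 265. ] [53.   4.5] 1.4 74.1
pink [374.2 250.1] [ 345.  -236.9] [32.4  8.7] 23.1 68.0
pink [369.4 234.2] [ 379.5 -227. ] [25.5 19.2] -17.1 65.4
z rack floor 5.387770286062521 3.1208585788138343 bottle 101.08030933750013 table -2.2935110090372968
```

View pics/crop1.png

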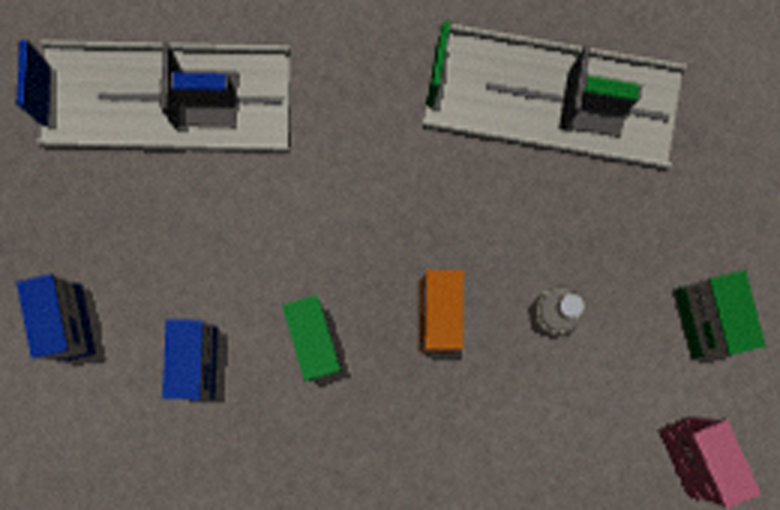

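The crop confirms the choices: green tops at crop (312,338) and (738,312), blue tops at (42,318) and (183,360), and the pink one at (725,465) excluded. Triangulated heights are 94–96 mm and footprints 56×26, as described.

Next are the rack axes, the stops and the first approach.

```bash
cat >> h.py <<'E'
from scipy.spatial.transform import Rotation as R
def go(x,y,z,al):
    """metres, tool-x heading deg: shift in tool axes now / after the turn, and turn, all in row units"""
    s=r.get_state();q=s["ee_rot"];A=R.from_quat([*q[1:],q[0]])
    a=np.radians(al);B=R.from_matrix(np.array([[np.cos(a),np.sin(a),0],[np.sin(a),-np.cos(a),0],[0,0,-1]]))
    d=np.array([x,y,z])-s["position"]
    print("t",round(s["time"],2),"p",s["position"].round(4),"now",(A.inv().apply(d)/.5).round(4),"after turn",(B.inv().apply(d)/.5).round(4),"turn",((A.inv()*B).as_rotvec()/(np.pi/2)).round(4),"f",s["ft_force"].round(1),"open",round(s["opening"],4))
def trays(p,d,c):
    W=cloud(d,c);h=cv2.cvtColor(p,cv2.COLOR_BGR2HSV)
    m=(h[...,1]<60)&(h[...,2]>115)&(W[...,0]>.55)&(W[...,0]<.75)&(abs(W[...,1])<.35)&(W[...,2]<.03)
    m=cv2.morphologyEx(m.astype(np.uint8),cv2.MORPH_CLOSE,np.ones((5,5)))
    return [(np.round((b:=cv2.minAreaRect(ray(q[:,0],c,.012)[:,:2].astype(np.float32)*1000))[0],1),np.round(b[1],1),round(b[2],1)) for q in cv2.findContours(m,cv2.RETR_EXTERNAL,cv2.CHAIN_APPROX_NONE)[0] if cv2.contourArea(q)>400]
E
python3 - <<'E'
from h import *
T=look("top");S=look("side")
for n,X in(("top",T),("side",S)):
    print(n);[print(*b) for b in trays(*X)]
    print("walls z74");[print(*o) for o in tops(*X,.066,.082,.074,8) if o[2][0]>560]
    print("caps z60");[print(*o) for o in tops(*X,.054,.065,.060,8) if o[2][0]>560]
go(.467,-.257,.2,102.8)
E
```

```text
top
[650.2 168.6] [200.6  85.1] 88.5
[ 649.6 -146. ] [200.2  84.9] 79.6
walls z74
green [286.6 107.5] [663.9 -49.7] [49.4  5.9] -10.3 73.8
blue [146.9 113.1] [650.9 265. ] [48.4  4.5] 1.4 74.1
caps z60
green [343.8 119. ] [ 641.  -180.9] [39.7 12.9] 78.9 60.3
blue [206.  116.5] [647.4 133.9] [36.8 11.7] 89.8 60.1
side
[641.8  13.1] [689.5 198.5] 89.9
walls z74
green [209.4 148.9] [660.1 -41.9] [50.6 13. ] -10.2 70.3
blue [135.6 231.2] [646.9 268.9] [52.6 11. ] -0.7 71.9
orange [296.1  12. ] [  962.3 -1409.6] [1102.2   83.9] 0.3 73.8
caps z60
green [210.2 152.9] [662.7 -47.4] [49.8 16.1] -5.2 59.9
green [243.  130.3] [ 635.7 -184.8] [21.7 15.3] 70.7 60.2
blue [136.2 236.1] [649.1 267.9] [51.7 10. ] -2.8 59.2
blue [177.5 195.2] [644.7 130.1] [30.5 15.1] 89.0 60.4
orange [280.2  13.1] [ 1034.2 -1408.3] [1203.2   65.2] 0.6 59.4
t 0.3 p [ 0.3049 -0.63    0.2137] now [ 0.6167 -0.5302  0.0276] after turn [0.6556 0.4813 0.0274] turn [-2.000e-04 -2.000e-04 -8.552e-01] f [-0.  -0.5  0.9] open 0.0913
```

```bash
python3 -m handwheel '[[1,0,0,0,0,0,-0.078],[1,0,0,0,0,0,-0.078],[1,0,0,0,0,0,-0.078],[1,0,0,0,0,0,-0.078],[1,0,0,0,0,0,-0.078],[1,0,0,0,0,0,-0.078],[1,0,0,0,0,0,-0.078],[1,0,0,0,0,0,-0.078],[1,0,0,0,0,0,-0.078],[1,0,0,0,0,0,-0.078]]' 10
python3 -c "
from h import *
go(.467,-.257,.2,102.8)"
```

```text
time: 1.13
position: [0.3049, -0.63, 0.2138]
ee_rot: [-0.0, 0.667, 0.745, 0.0]
ft_force: [-0.4, 0.7, 0.2]
opening: 0.0911
grasp_force: 0.0
t 1.13 p [ 0.3049 -0.63    0.2138] now [0.7055 0.405  0.0278] after turn [0.6557 0.4814 0.0277] turn [-0.     -0.0001 -0.0714] f [-0.4  0.7  0.2] open 0.0911
```

```bash
python3 -m handwheel '[[1,0,0,0,0,0,-0.0714],[1,0.06,0.044,0,0,0,0],[1,0.06,0.044,0,0,0,0],[1,0.06,0.044,0,0,0,0],[1,0.06,0.044,0,0,0,0],[1,0.06,0.044,0,0,0,0],[1,0.06,0.044,0,0,0,0],[1,0.06,0.044,0,0,0,0],[1,0.06,0.044,0,0,0,0],[1,0.06,0.044,0,0,0,0]]' >/dev/null
python3 -m handwheel '[[1,0.06,0.044,0,0,0,0],[1,0.056,0.042,0.027,0,0,0],[1,0,0,0,0,0,0]]' >/dev/null
python3 -c "
from h import *
go(.467,-.257,.051,102.8)"
```

```text
t 2.22 p [ 0.4703 -0.2533  0.1989] now [-0.0064 -0.0078  0.2959] after turn [-0.0058 -0.008   0.2959] turn [-0.0005 -0.0011 -0.002 ] f [-0.9  0.  -0.5] open 0.0913
```

```bash
python3 -m handwheel '[[1,-0.006,-0.008,0,0,0,-0.002],[1,0,0,0.074,0,0,0],[1,0,0,0.074,0,0,0],[1,0,0,0.074,0,0,0],[1,0,0,0.074,0,0,0],[1,0,0,0,0,0,0],[-1,0,0,0,0,0,0],[-1,0,0,0,0,0,0],[-1,0,0,0,0,0,0],[-1,0,0,0,0,0,0]]' 10 >/dev/null
python3 -m handwheel '[[-1,0,0,0,0,0,0],[-1,0,0,0,0,0,0],[-1,0,0,0,0,0,0],[-1,0,0,0,0,0,0]]'
python3 -c "
from h import *
go(.467,-.257,.051,102.8)"
```

```text
time: 3.38
position: [0.4669, -0.2621, 0.0537]
ee_rot: [0.001, 0.625, 0.781, 0.0]
ft_force: [-2.7, 0.0, 12.9]
opening: 0.0556
grasp_force: 10.0
t 3.38 p [ 0.4669 -0.2621  0.0537] now [0.0099 0.0023 0.0054] after turn [0.0099 0.0024 0.0054] turn [ 0.0006  0.0007 -0.0017] f [-2.7  0.  12.9] open 0.0556
```

```bash
python3 -c "
from h import *
a,b=look('side')[0],look('top')[0]
cv2.imwrite('pics/c2.png',np.vstack([cv2.resize(a[60:180,250:420],(800,300),interpolation=2)[:, :],cv2.resize(b[130:280,240:512],(800,300))]))
go(.467,-.257,.051,102.8)"
```

```text
t 3.48 p [ 0.4669 -0.2621  0.0537] now [0.0098 0.0023 0.0054] after turn [0.0098 0.0024 0.0054] turn [ 0.0006  0.0007 -0.0017] f [-2.7  0.6 13.4] open 0.0558
```

View pics/c2.png

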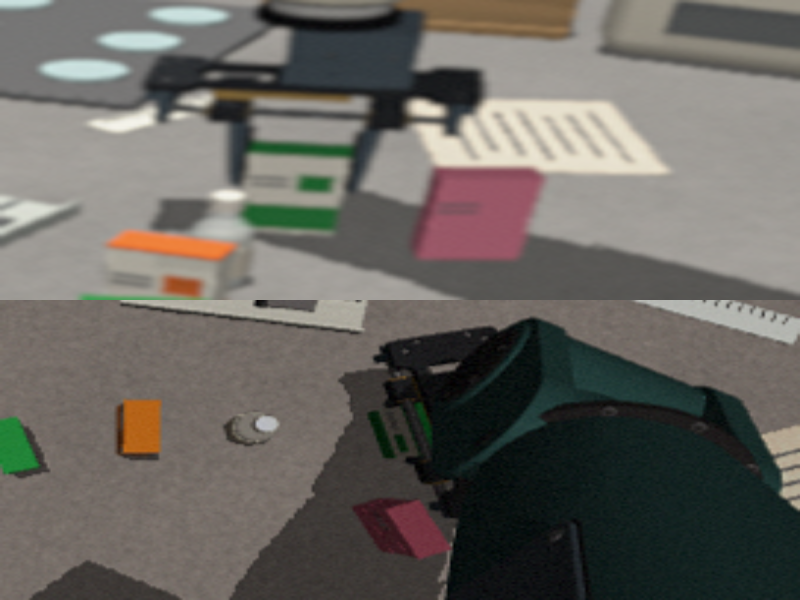

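The crop shows green_2 held squarely, with its foot band on the table and the pink carton untouched. I'll lift and turn next, allowing rows to settle before each reading.

```bash
python3 -m handwheel '[[-1,0,0,-0.03,0,0,0],[-1,0,0,-0.08,0,0,0],[-1,0,0,-0.08,0,0,0],[-1,0,0,-0.08,0,0,0],[-1,0,0,0,0,0,0.064],[-1,0,0,0,0,0,0.064],[-1,0,0,0,0,0,0.064],[-1,0,0,0,0,0,0.064],[-1,0,0,0,0,0,0],[-1,0,0,0,0,0,0]]'
python3 -c "
from h import *
go(.6616,-.0745,.18,79.8)
for o in tops(*look('side'),.15,.3,.096): print(*o)"
```

```text
time: 4.32
position: [0.4663, -0.2616, 0.1877]
ee_rot: [0.0, 0.767, 0.641, 0.0]
ft_force: [-0.0, -0.5, -0.5]
opening: 0.0559
grasp_force: 10.0
t 4.32 p [ 0.4663 -0.2616  0.1877] now [0.4375 0.318  0.0155] after turn [0.4374 0.3181 0.0155] turn [ 0.0002  0.0001 -0.0002] f [-0.  -0.5 -0.5] open 0.0559
green [315.5  98.6] [ 499.6 -381.9] [68.5 47. ] 1.6 157.7
green [316.9  68.8] [ 558.6 -617.2] [79.3 33.6] -12.2 230.1
orange [380.5   2.1] [  534.5 -1692.9] [353.6 159.9] 27.9 159.6
```

```bash
python3 -m handwheel '[[-1,0.055,0.04,0,0,0,0],[-1,0.055,0.04,0,0,0,0],[-1,0.055,0.04,0,0,0,0],[-1,0.055,0.04,0,0,0,0],[-1,0.055,0.04,0,0,0,0],[-1,0.055,0.04,0,0,0,0],[-1,0.055,0.04,0,0,0,0],[-1,0.052,0.038,0,0,0,0]]' >/dev/null
python3 -m handwheel '[[-1,0,0,0,0,0,0],[-1,0,0,0,0,0,0],[-1,0,0,0,0,0,0],[-1,0,0,0,0,0,0]]'
python3 -c "
from h import *
go(.6616,-.0745,.0575,79.8)
c=look('side')[0];t=look('top')[0]
cv2.imwrite('pics/c3.png',np.hstack([cv2.resize(c[40:200,150:330],(400,356)),cv2.resize(t[60:180,240:380],(400,356))]))"
```

```text
time: 5.37
position: [0.6614, -0.076, 0.1873]
ee_rot: [-0.0, 0.768, 0.64, -0.0]
ft_force: [-0.6, -0.6, -1.7]
opening: 0.0562
grasp_force: 10.0
t 5.37 p [ 0.6614 -0.076   0.1873] now [ 3.100e-03 -1.000e-04  2.596e-01] after turn [ 3.100e-03 -2.000e-04  2.596e-01] turn [-0.0004  0.0001 -0.0019] f [-0.6 -0.6 -1.7] open 0.0562
```

View pics/c3.png

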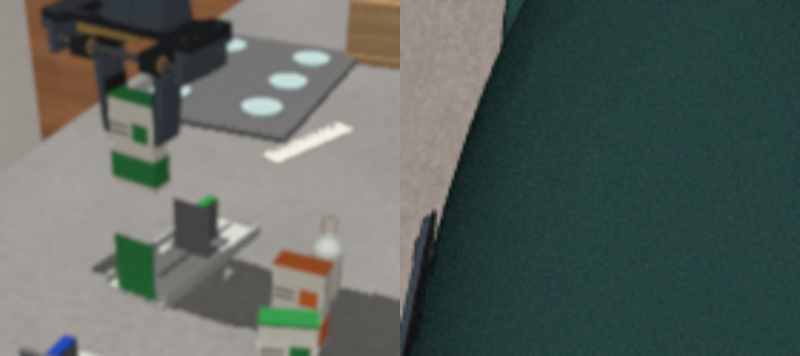

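The crop shows the carton held upright above the green rack, its foot band about over the wall end and the stop well clear. I'll lower it.

```bash
python3 -m handwheel '[[-1,0.002,0,0,0,0,0],[-1,0,0,0.06,0,0,0],[-1,0,0,0.06,0,0,0],[-1,0,0,0.06,0,0,0],[-1,0,0,0.05,0,0,0],[-1,0,0,0.016,0,0,0],[-1,0,0,0.01,0,0,0],[-1,0,0,0,0,0,0],[-1,0,0,0,0,0,0]]'
python3 -c "
from h import *
go(.6616,-.0745,.0585,79.8)
c=look('side')[0]
cv2.imwrite('pics/c4.png',cv2.resize(c[60:200,150:330],(720,560),interpolation=2))"
```

```text
time: 6.22
position: [0.6632, -0.0747, 0.0608]
ee_rot: [0.001, 0.768, 0.64, 0.001]
ft_force: [0.1, 0.2, -0.5]
opening: 0.0555
grasp_force: 10.0
t 6.22 p [ 0.6632 -0.0747  0.0608] now [-0.0002 -0.0031  0.0046] after turn [-0.0002 -0.0031  0.0046] turn [ 0.001  -0.     -0.0024] f [ 0.1  0.2 -0.5] open 0.0555
```

View pics/c4.png

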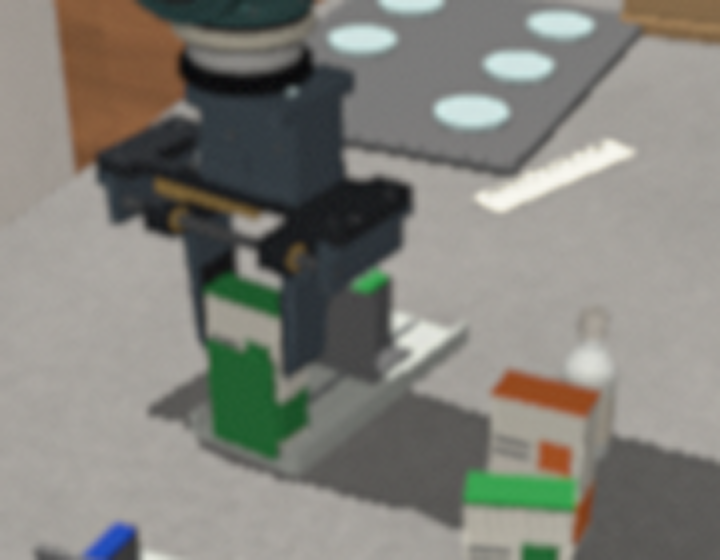

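The carton stands behind the green wall, inside the lips. I'll feel for the floor, then release.

```bash
python3 -m handwheel '[[-1,0,0,0.002,0,0,0],[-1,0,0,0.002,0,0,0],[-1,0,0,0,0,0,0]]'; python3 -m handwheel '[[-1,0,0,0.002,0,0,0],[-1,0,0,0,0,0,0]]'
```

```text
time: 6.52
position: [0.6626, -0.0744, 0.058]
ee_rot: [0.0, 0.768, 0.64, 0.0]
ft_force: [0.2, 0.4, -0.1]
opening: 0.0559
grasp_force: 10.0
time: 6.68
position: [0.6626, -0.0744, 0.0572]
ee_rot: [0.0, 0.768, 0.64, 0.0]
ft_force: [-2.3, 1.4, 7.6]
opening: 0.0556
grasp_force: 10.0
```

```bash
python3 -m handwheel '[[1,0,0,0,0,0,0],[1,0,0,0,0,0,0],[1,0,0,0,0,0,0],[1,0,0,0,0,0,0],[1,0,0,-0.02,0,0,0],[1,0,0,-0.08,0,0,0],[1,0,0,-0.08,0,0,0],[1,0,0,-0.08,0,0,0],[1,0,0,0,0,0,-0.075],[1,0,0,0,0,0,-0.075]]'
python3 -m handwheel '[[1,0,0,0,0,0,-0.075],[1,0,0,0,0,0,-0.074],[1,0,0,0,0,0,0],[1,0,0,0,0,0,0]]' >/dev/null
python3 -c "
from h import *
go(.4495,.048,.18,106.7)
for o in tops(*look('side'),.080,.12,.1,15): print(*o)"
```

```text
time: 7.52
position: [0.6639, -0.0746, 0.1904]
ee_rot: [0.002, 0.686, 0.728, 0.002]
ft_force: [-1.0, -1.1, -1.5]
opening: 0.0911
grasp_force: 0.0
t 7.85 p [ 0.6624 -0.0744  0.187 ] now [ 0.3545 -0.34    0.0138] after turn [ 0.3569 -0.3374  0.0139] turn [ 0.0002  0.0001 -0.0045] f [ 0.8  0.2 -0.5] open 0.0911
green [279.8 182.5] [447.3  54.4] [54.9 26.3] 15.4 96.4
green [213.4 134.8] [662.3 -67.2] [52.8 21.2] -9.5 100.4
blue [232.5 240. ] [463.1 245.1] [56.6 27.7] 11.6 96.5
blue [270.8 210.3] [431.9 144.9] [56.9 27.6] -1.4 96.4
orange [286.3 158. ] [466.4 -40.2] [56.3 29.2] -1.7 96.2
orange [341.1  45.6] [ 548.6 -892.1] [263.5 135.7] 5.8 98.0
orange [321.8   9.5] [  818.5 -1413. ] [876.5 186.8] -0.5 99.0
pink [352.8 131.9] [ 354.8 -221. ] [56.9 47. ] 18.2 92.7
```

green_2 stands in its slot, with its top at 100 mm. Next is green_1.

```bash
python3 -m handwheel '[[1,0.051,-0.0485,0,0,0,-0.0045],[1,0.051,-0.0485,0,0,0,0],[1,0.051,-0.0485,0,0,0,0],[1,0.051,-0.0485,0,0,0,0],[1,0.051,-0.0485,0,0,0,0],[1,0.051,-0.0485,0,0,0,0],[1,0.051,-0.0465,0,0,0,0],[1,0,0,0,0,0,0],[1,0,0,0,0,0,0],[1,0,0,0,0,0,0]]' >/dev/null
python3 -c "
from h import *
go(.4495,.048,.054,106.7)"
```

```text
t 8.73 p [0.4498 0.0475 0.187 ] now [ 0.0013 -0.0007  0.266 ] after turn [ 0.0012 -0.0003  0.266 ] turn [0.0007 0.0002 0.0013] f [-0.3 -0.6 -0.2] open 0.0913
```

```bash
python3 -m handwheel '[[1,0.001,0,0.07,0,0,0],[1,0,0,0.07,0,0,0],[1,0,0,0.07,0,0,0],[1,0,0,0.05,0,0,0],[1,0,0,0,0,0,0],[-1,0,0,0,0,0,0],[-1,0,0,0,0,0,0],[-1,0,0,0,0,0,0],[-1,0,0,0,0,0,0],[-1,0,0,0,0,0,0]]' 10 >/dev/null
python3 -m handwheel '[[-1,0,0,0,0,0,0],[-1,0,0,0,0,0,0],[-1,0,0,0,0,0,0]]'
python3 -c "
from h import *
go(.4495,.048,.054,106.7)"
```

```text
time: 9.82
position: [0.4496, 0.048, 0.0573]
ee_rot: [0.0, 0.595, 0.803, 0.0]
ft_force: [-1.8, -0.8, 12.4]
opening: 0.0558
grasp_force: 10.0
t 9.82 p [0.4496 0.048  0.0573] now [ 0.0001 -0.0002  0.0067] after turn [ 0.0001 -0.0001  0.0067] turn [0.0008 0.0002 0.0024] f [-1.8 -0.8 12.4] open 0.0558
```

```bash
python3 -m handwheel '[[-1,0,0,-0.03,0,0,0],[-1,0,0,-0.08,0,0,0],[-1,0,0,-0.08,0,0,0],[-1,0,0,-0.08,0,0,0],[-1,0,0,0,0,0,0.075],[-1,0,0,0,0,0,0.075],[-1,0,0,0,0,0,0.075],[-1,0,0,0,0,0,0.075],[-1,0,0,0,0,0,0],[-1,0,0,0,0,0,0]]' >/dev/null
python3 -c "
from h import *
go(.657,-.1,.18,79.8)"
```

```text
t 10.65 p [0.4489 0.048  0.1916] now [-0.2202  0.4608  0.0234] after turn [-0.2175  0.462   0.0233] turn [ 0.0002 -0.      0.0036] f [-0.4  1.4 -0.3] open 0.0562
```

```bash
python3 -m handwheel '[[-1,-0.031,0.066,0,0,0,0.0036],[-1,-0.031,0.066,0,0,0,0],[-1,-0.031,0.066,0,0,0,0],[-1,-0.031,0.066,0,0,0,0],[-1,-0.031,0.066,0,0,0,0],[-1,-0.031,0.066,0,0,0,0],[-1,-0.031,0.066,0,0,0,0],[-1,0,0,0,0,0,0],[-1,0,0,0,0,0,0],[-1,0,0,0,0,0,0]]' >/dev/null
python3 -c "
from h import *
go(.657,-.1,.0625,79.8)"
```

```text
t 11.48 p [ 0.6559 -0.1001  0.1909] now [0.0006 0.0024 0.2568] after turn [0.0006 0.0021 0.2568] turn [-0.0008 -0.0001 -0.0008] f [ 0.1 -0.7 -1. ] open 0.0559
```

```bash
python3 -m handwheel '[[-1,0,0.002,0.06,0,0,0],[-1,0,0,0.06,0,0,0],[-1,0,0,0.06,0,0,0],[-1,0,0,0.05,0,0,0],[-1,0,0,0.018,0,0,0],[-1,0,0,0.005,0,0,0],[-1,0,0,0,0,0,0],[-1,0,0,0,0,0,0]]' >/dev/null;  python3 -m handwheel '[[-1,0,0,0.002,0,0,0],[-1,0,0,0.002,0,0,0],[-1,0,0,0,0,0,0]]'
```

```text
time: 12.4
position: [0.658, -0.1006, 0.0637]
ee_rot: [0.0, 0.768, 0.64, 0.0]
ft_force: [-0.6, -0.7, -0.2]
opening: 0.0564
grasp_force: 10.0
```

```bash
python3 -m handwheel '[[-1,0,0,0.003,0,0,0],[-1,0,0,0,0,0,0]]'; python3 -m handwheel '[[-1,0,0,0.002,0,0,0],[-1,0,0,0,0,0,0]]'
```

```text
time: 12.57
position: [0.6576, -0.1006, 0.0615]
ee_rot: [0.0, 0.768, 0.64, 0.0]
ft_force: [0.2, 0.3, -1.3]
opening: 0.0559
grasp_force: 10.0
time: 12.73
position: [0.6576, -0.1005, 0.0608]
ee_rot: [-0.0, 0.768, 0.64, -0.0]
ft_force: [-3.9, -0.1, 6.5]
opening: 0.0558
grasp_force: 10.0
```

```bash
python3 -m handwheel '[[1,0,0,0,0,0,0],[1,0,0,0,0,0,0],[1,0,0,0,0,0,0],[1,0,0,0,0,0,0],[1,0,0,-0.02,0,0,0],[1,0,0,-0.08,0,0,0],[1,0,0,-0.08,0,0,0],[1,0,0,-0.08,0,0,0],[1,0,0,0,0,0,-0.063],[1,0,0,0,0,0,-0.063]]' >/dev/null
python3 -m handwheel '[[1,0,0,0,0,0,-0.063],[1,0,0,0,0,0,-0.063],[1,0,0,0,0,0,0],[1,0,0,0,0,0,0],[1,0,0,0,0,0,0]]' >/dev/null
python3 -c "
from h import *
go(.4655,.2405,.18,102.5)
for o in tops(*look('side'),.080,.12,.1,15): print(*o)"
```

```text
t 13.98 p [ 0.6577 -0.1005  0.1908] now [ 0.7474 -0.2331  0.0214] after turn [ 0.7491 -0.2276  0.0216] turn [ 0.0002  0.0001 -0.0047] f [ 0.5  0.5 -0.3] open 0.0912
green [216.8 132.5] [659.7 -81.2] [52.9 52.9] -10.2 100.2
blue [232.4 240. ] [463.1 245. ] [56.6 27.7] 11.6 96.5
blue [270.8 210.3] [432.2 144.7] [56.2 28. ] -1.5 96.4
orange [286. 158.] [466.9 -39.7] [57.1 30.1] -1.7 96.4
orange [341.   45.6] [ 541.3 -895.3] [257.2 172.3] 16.9 98.0
orange [323.2   9.7] [  802.4 -1413.8] [844.9 186.9] -0.0 99.2
pink [352.7 132. ] [ 354.4 -218.8] [57.2 51.2] 17.9 92.2
```

```bash
python3 -m handwheel '[[1,0.075,-0.0228,0,0,0,-0.0047],[1,0.075,-0.0228,0,0,0,0],[1,0.075,-0.0228,0,0,0,0],[1,0.075,-0.0228,0,0,0,0],[1,0.075,-0.0228,0,0,0,0],[1,0.075,-0.0228,0,0,0,0],[1,0.075,-0.0228,0,0,0,0],[1,0.075,-0.0228,0,0,0,0],[1,0.075,-0.0228,0,0,0,0],[1,0.074,-0.0228,0,0,0,0]]' >/dev/null
python3 -m handwheel '[[1,0,0,0,0,0,0],[1,0,0,0,0,0,0],[1,0,0,0,0,0,0],[1,0,0,0,0,0,0]]' >/dev/null
python3 -c "
from h import *
go(.4655,.2405,.056,102.5)"
```

```text
t 15.2 p [0.4649 0.2392 0.1905] now [0.0023 0.0017 0.2689] after turn [0.0023 0.0017 0.2689] turn [0.     0.     0.0011] f [0.5 0.  1. ] open 0.0911
```

```bash
python3 -m handwheel '[[1,0.002,0.002,0.07,0,0,0],[1,0,0,0.07,0,0,0],[1,0,0,0.07,0,0,0],[1,0,0,0.055,0,0,0],[1,0,0,0,0,0,0],[-1,0,0,0,0,0,0],[-1,0,0,0,0,0,0],[-1,0,0,0,0,0,0],[-1,0,0,0,0,0,0],[-1,0,0,0,0,0,0]]' 10 >/dev/null
python3 -m handwheel '[[-1,0,0,0,0,0,0],[-1,0,0,0,0,0,0],[-1,0,0,0,0,0,0]]'
```

```text
time: 16.28
position: [0.4657, 0.2414, 0.0589]
ee_rot: [0.0, 0.625, 0.781, 0.0]
ft_force: [-2.4, -1.6, 10.4]
opening: 0.0558
grasp_force: 10.0
```

```bash
python3 -m handwheel '[[-1,0,0,-0.03,0,0,0],[-1,0,0,-0.08,0,0,0],[-1,0,0,-0.08,0,0,0],[-1,0,0,-0.08,0,0,0],[-1,0,0,0,0,0,0.076],[-1,0,0,0,0,0,0.076],[-1,0,0,0,0,0,0],[-1,0,0,0,0,0,0],[-1,0,0,0,0,0,0]]' >/dev/null
python3 -c "
from h import *
go(.651,.246,.18,88.8)"
```

```text
t 17.03 p [0.4649 0.241  0.1926] now [0.0149 0.3721 0.025 ] after turn [0.0178 0.372  0.0252] turn [-0.0004  0.0002  0.0049] f [ 0.2 -0.  -0.3] open 0.056
```

```bash
python3 -m handwheel '[[-1,0.0036,0.074,0,0,0,0.0049],[-1,0.0036,0.0745,0,0,0,0],[-1,0.0036,0.0745,0,0,0,0],[-1,0.0036,0.0745,0,0,0,0],[-1,0.0036,0.0745,0,0,0,0],[-1,0,0,0,0,0,0],[-1,0,0,0,0,0,0],[-1,0,0,0,0,0,0],[-1,0,0,0,0,0,0]]' >/dev/null
python3 -c "
from h import *
go(.651,.246,.064,88.8)
c=look('side')[0];t=look('top')[0]
cv2.imwrite('pics/c5.png',np.hstack([cv2.resize(c[90:270,80:260],(400,400)),cv2.resize(t[60:180,120:240],(400,400))]))"
```

```text
t 17.78 p [0.6501 0.2457 0.1924] now [0.0008 0.0022 0.2568] after turn [0.0007 0.0019 0.2568] turn [-0.0008  0.0003 -0.0016] f [ 0.1 -0.  -0.7] open 0.056
```

View pics/c5.png

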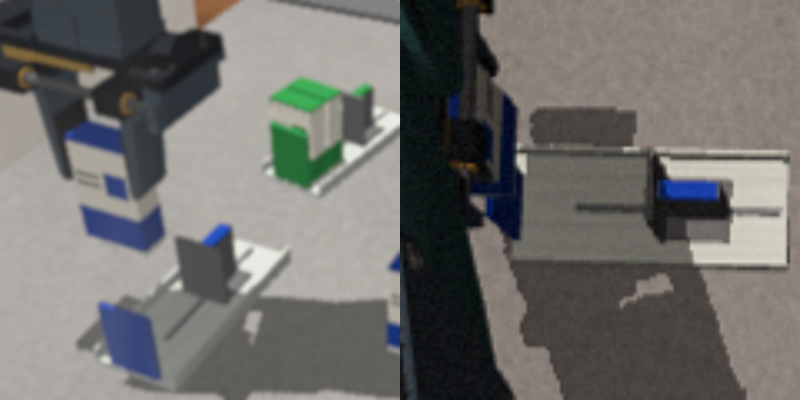

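The blue carton hangs aligned above the blue rack's wall end, and both green cartons stand side by side in theirs. I'll lower it.

```bash
python3 -m handwheel '[[-1,0,0.002,0.06,0,0,0],[-1,0,0,0.06,0,0,0],[-1,0,0,0.06,0,0,0],[-1,0,0,0.05,0,0,0],[-1,0,0,0.018,0,0,0],[-1,0,0,0.005,0,0,0],[-1,0,0,0,0,0,0],[-1,0,0,0,0,0,0]]' >/dev/null;  python3 -m handwheel '[[-1,0,0,0.003,0,0,0],[-1,0,0,0.002,0,0,0],[-1,0,0,0,0,0,0]]'; python3 -m handwheel '[[-1,0,0,0.002,0,0,0],[-1,0,0,0,0,0,0]]'
```

```text
time: 18.8
position: [0.6526, 0.2458, 0.0647]
ee_rot: [0.0, 0.716, 0.698, 0.0]
ft_force: [0.2, -0.4, -1.1]
opening: 0.056
grasp_force: 10.0
time: 18.97
position: [0.6524, 0.2457, 0.0631]
ee_rot: [0.0, 0.716, 0.698, 0.0]
ft_force: [-0.1, -0.0, -0.7]
opening: 0.0558
grasp_force: 10.0
```

```bash
python3 -m handwheel '[[-1,0,0,0.002,0,0,0],[-1,0,0,0,0,0,0]]'
python3 -m handwheel '[[1,0,0,0,0,0,0],[1,0,0,0,0,0,0],[1,0,0,0,0,0,0],[1,0,0,0,0,0,0],[1,0,0,-0.02,0,0,0],[1,0,0,-0.08,0,0,0],[1,0,0,-0.08,0,0,0],[1,0,0,-0.08,0,0,0],[1,0,0,0,0,0,0],[1,0,0,0,0,0,0]]' >/dev/null
python3 -c "
from h import *
go(.434,.1395,.18,88)
for o in tops(*look('side'),.080,.12,.1,15): 
  if o[0]=='blue':print(*o)"
```

```text
time: 19.13
position: [0.6524, 0.2458, 0.0625]
ee_rot: [-0.0, 0.716, 0.698, -0.0]
ft_force: [-3.7, -0.8, 7.0]
opening: 0.0561
grasp_force: 10.0
t 19.97 p [0.6538 0.2462 0.1955] now [-0.2244 -0.4342  0.0285] after turn [-0.2287 -0.4318  0.031 ] turn [ 0.0031 -0.0012  0.0063] f [-0.9  0.2 -0.6] open 0.0911
blue [138.5 212. ] [652.8 246.3] [55.8 23.5] -1.6 100.5
blue [270.9 210.5] [431.7 145.2] [53.9 25. ] -1.5 96.7
```

```bash
python3 -m handwheel '[[1,-0.0325,-0.0615,0,0,0,0.006],[1,-0.0325,-0.0615,0,0,0,0],[1,-0.0325,-0.0615,0,0,0,0],[1,-0.0325,-0.0615,0,0,0,0],[1,-0.0325,-0.0615,0,0,0,0],[1,-0.0325,-0.0615,0,0,0,0],[1,-0.0325,-0.0615,0,0,0,0],[1,0,0,0,0,0,0],[1,0,0,0,0,0,0],[1,0,0,0,0,0,0]]' >/dev/null
python3 -c "
from h import *
go(.434,.1395,.056,88)"
```

```text
t 20.85 p [0.4336 0.1392 0.1916] now [0.0006 0.0008 0.2712] after turn [0.0006 0.0007 0.2712] turn [-0.0002  0.      0.0002] f [ 0.3  0.9 -1.1] open 0.0913
```

```bash
python3 -m handwheel '[[1,0,0,0.07,0,0,0],[1,0,0,0.07,0,0,0],[1,0,0,0.07,0,0,0],[1,0,0,0.056,0,0,0],[1,0,0,0,0,0,0],[-1,0,0,0,0,0,0],[-1,0,0,0,0,0,0],[-1,0,0,0,0,0,0],[-1,0,0,0,0,0,0],[-1,0,0,0,0,0,0]]' 10 >/dev/null
python3 -m handwheel '[[-1,0,0,0,0,0,0],[-1,0,0,0,0,0,0],[-1,0,0,0,0,0,0]]'
python3 -m handwheel '[[-1,0,0,-0.03,0,0,0],[-1,0,0,-0.08,0,0,0],[-1,0,0,-0.08,0,0,0],[-1,0,0,-0.08,0,0,0],[-1,0,0,0,0,0,-0.009],[-1,0,0,0,0,0,0],[-1,0,0,0,0,0,0],[-1,0,0,0,0,0,0]]' >/dev/null
python3 -c "
from h import *
go(.651,.215,.18,88.8)"
```

```text
time: 21.93
position: [0.4341, 0.1394, 0.0599]
ee_rot: [0.0, 0.719, 0.695, 0.001]
ft_force: [-1.7, -0.3, 12.5]
opening: 0.0562
grasp_force: 10.0
t 22.6 p [0.4326 0.1389 0.1928] now [0.1611 0.4337 0.0247] after turn [0.1612 0.4336 0.0256] turn [-0.0012  0.0003  0.0002] f [ 0.6 -0.5 -1.2] open 0.0558
```

```bash
python3 -m handwheel '[[-1,0.0265,0.0722,0,0,0,0],[-1,0.0265,0.0722,0,0,0,0],[-1,0.0265,0.0722,0,0,0,0],[-1,0.0265,0.0722,0,0,0,0],[-1,0.0265,0.0722,0,0,0,0],[-1,0.0265,0.0722,0,0,0,0],[-1,0,0,0,0,0,0],[-1,0,0,0,0,0,0],[-1,0,0,0,0,0,0],[-1,0,0,0,0,0,0]]' >/dev/null
python3 -c "
from h import *
go(.651,.2145,.065,88.8)"
```

```text
t 23.43 p [0.6502 0.2138 0.1928] now [0.0016 0.002  0.2555] after turn [0.0014 0.0015 0.2555] turn [-0.0014  0.0004  0.0003] f [0.1 0.8 0.6] open 0.0558
```

```bash
python3 -m handwheel '[[-1,0.001,0.001,0.06,0,0,0],[-1,0,0,0.06,0,0,0],[-1,0,0,0.06,0,0,0],[-1,0,0,0.05,0,0,0],[-1,0,0,0.018,0,0,0],[-1,0,0,0.005,0,0,0],[-1,0,0,0,0,0,0],[-1,0,0,0,0,0,0]]' >/dev/null;  python3 -m handwheel '[[-1,0,0,0.003,0,0,0],[-1,0,0,0,0,0,0]]'; python3 -m handwheel '[[-1,0,0,0.002,0,0,0],[-1,0,0,0,0,0,0]]'
```

```text
time: 24.27
position: [0.6528, 0.2149, 0.0672]
ee_rot: [0.0, 0.714, 0.7, 0.001]
ft_force: [0.3, 0.3, -1.1]
opening: 0.056
grasp_force: 10.0
time: 24.43
position: [0.6523, 0.2148, 0.0654]
ee_rot: [0.0, 0.714, 0.7, 0.0]
ft_force: [-0.8, -1.1, -1.4]
opening: 0.0562
grasp_force: 10.0
```

```bash
python3 -m handwheel '[[-1,0,0,0.002,0,0,0],[-1,0,0,0,0,0,0]]'|sed -n '2p;4p'; python3 -m handwheel '[[-1,0,0,0.002,0,0,0],[-1,0,0,0,0,0,0]]'|sed -n '2p;4p'
```

```text
position: [0.6521, 0.2147, 0.0639]
ft_force: [-0.3, 0.1, -0.9]
position: [0.6521, 0.2149, 0.0635]
ft_force: [-3.7, 0.0, 7.4]
```

```bash
python3 -m handwheel '[[1,0,0,0,0,0,0],[1,0,0,0,0,0,0],[1,0,0,0,0,0,0],[1,0,0,0,0,0,0],[1,0,0,-0.02,0,0,0],[1,0,0,-0.08,0,0,0],[1,0,0,-0.08,0,0,0],[1,0,0,-0.08,0,0,0],[-1,-0.07,0,0,0,0,0],[-1,-0.07,0,0,0,0,0]]' >/dev/null
python3 -m handwheel '[[-1,-0.07,0,0,0,0,0],[-1,-0.07,0,0,0,0,0],[-1,0,0,0,0,0,0],[-1,0,0,0,0,0,0],[-1,0,0,0,0,0,0],[-1,0,0,0,0,0,0]]' >/dev/null
python3 -c "
from h import *
go(.648,.0715,.033,88.6)
T=look('top');S=look('side')
for X in (T,S):
  for o in tops(*X,.054,.065,.060,8)+tops(*X,.085,.11,.1,15):
    if .56e3<o[2][0]<700:print(*o)
cv2.imwrite('pics/c6.png',np.hstack([cv2.resize(S[0][90:270,80:260],(400,400)),cv2.resize(T[0][70:190,120:240],(400,400))]))"
```

```text
t 26.1 p [0.6493 0.0756 0.1932] now [-0.0083 -0.0026  0.3205] after turn [-0.0083 -0.0025  0.3205] turn [ 0.0002 -0.0001  0.0031] f [-0.1  1.  -0.5] open 0.041
green [343.5 119. ] [ 640.3 -180.8] [39.7 12.9] 78.2 60.5
green [310.7 106.5] [ 658.3 -100. ] [57.2 27.2] -10.2 100.4
green [296.9 104. ] [664.  -70.2] [57.8 26.7] -10.6 100.2
green [209.9 152.8] [662.4 -48. ] [51.5 16.7] -14.7 59.7
green [243.  130.1] [ 636.8 -185.4] [22.8 14. ] 78.8 60.2
blue [136.6 236.2] [648.4 268.2] [53.1  9.9] -1.8 59.2
blue [177.6 195. ] [644.6 129. ] [32.7 15.2] 89.0 60.3
green [217.  132.2] [659.9 -82.8] [55.8 55.6] -10.4 100.1
blue [143.7 207.4] [651.9 229.4] [58.9 57.3] 88.4 100.3
```

View pics/c6.png

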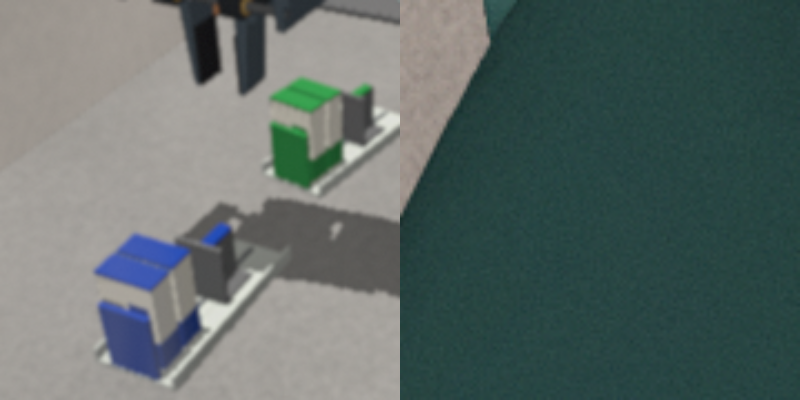

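Both pairs stand upright with clear gaps, at crop (140,260) for blue and (305,95) for green. Next I'll push the blue stop with the shut fingers from behind its rib.

```bash
python3 -m handwheel '[[-1,-0.006,-0.002,0,0,0,0.003],[-1,0,0,0.07,0,0,0],[-1,0,0,0.07,0,0,0],[-1,0,0,0.07,0,0,0],[-1,0,0,0.07,0,0,0],[-1,0,0,0.04,0,0,0],[-1,0,0,0,0,0,0],[-1,0,0,0,0,0,0],[-1,0,0,0,0,0,0]]' 5
python3 -m handwheel '[[-1,0.02,0,0,0,0,0],[-1,0.02,0,0,0,0,0],[-1,0.01,0,0,0,0,0],[-1,0.01,0,0,0,0,0],[-1,0,0,0,0,0,0],[-1,0,0,0,0,0,0]]'
python3 -c "
from h import *
S=look('side')
for o in tops(*S,.054,.065,.060,8):
    if o[0]=='blue': print(*o)"
```

```text
time: 26.95
position: [0.6492, 0.0721, 0.0344]
ee_rot: [0.001, 0.716, 0.698, 0.001]
ft_force: [0.3, -0.8, 0.2]
opening: 0.0007
grasp_force: 0.0
time: 27.45
position: [0.6489, 0.1023, 0.0331]
ee_rot: [0.0, 0.716, 0.698, 0.0]
ft_force: [0.1, -0.4, 0.3]
opening: 0.0007
grasp_force: 0.0
blue [136.9 236.4] [650.1 268.2] [56.8  9.2] -2.8 59.7
blue [175.2 197.2] [645.9 137.5] [34.6 14.8] -87.3 60.3
```

```bash
python3 -m handwheel '[[-1,0.012,0,0,0,0,0],[-1,0.012,0,0,0,0,0],[-1,0.012,0,0,0,0,0],[-1,0.012,0,0,0,0,0],[-1,0.006,0,0,0,0,0],[-1,0,0,0,0,0,0],[-1,0,0,0,0,0,0]]'|sed -n '2p;4p'
python3 -m handwheel '[[-1,0.004,0,0,0,0,0],[-1,0.004,0,0,0,0,0],[-1,0,0,0,0,0,0]]'|sed -n '2p;4p'
python3 -m handwheel '[[-1,0.004,0,0,0,0,0],[-1,0,0,0,0,0,0]]'|sed -n '2p;4p'
python3 -c "
from h import *
S=look('side')
for o in tops(*S,.054,.065,.060,8)+tops(*S,.085,.11,.1,15):
    if o[0]=='blue': print(*o)
cv2.imwrite('pics/c7.png',cv2.resize(S[0][110:270,80:260],(675,600),interpolation=2))"
```

```text
position: [0.6496, 0.1291, 0.0329]
ft_force: [-0.8, -0.8, 0.8]
position: [0.6497, 0.1329, 0.0329]
ft_force: [1.1, 0.5, -0.8]
position: [0.6498, 0.1349, 0.0329]
ft_force: [-0.9, -0.3, -0.6]
blue [136.4 236.1] [648.3 268.3] [53.5 10.1] -5.2 60.0
blue [168.7 203.9] [647.5 164.7] [26.3 14.8] 88.4 60.3
blue [143.6 207.5] [651.9 229.8] [58.1 57.3] 88.4 100.4
```

View pics/c7.png

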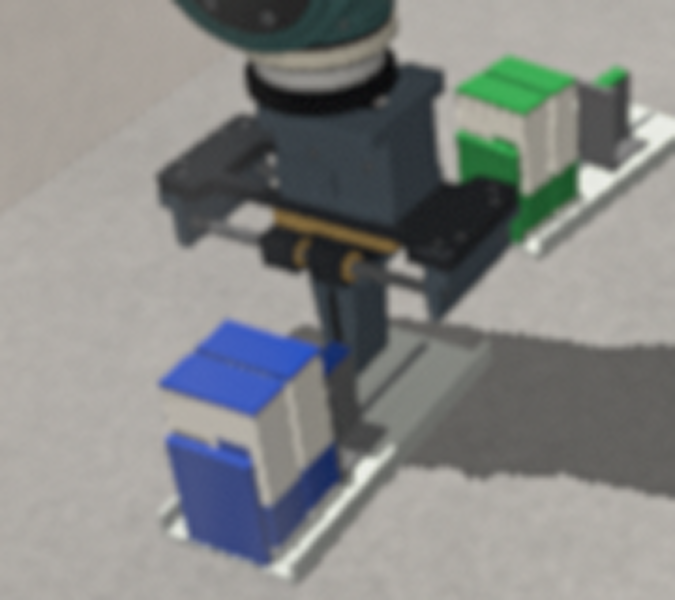

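The stop's plate has nearly reached the blue pair at crop (340,400), with gaps between the cartons remaining. I'll continue in small steps.

```bash
python3 -m handwheel '[[-1,0.004,0,0,0,0,0],[-1,0.004,0,0,0,0,0],[-1,0,0,0,0,0,0]]'|sed -n '2p;4p'
python3 -m handwheel '[[-1,0.004,0,0,0,0,0],[-1,0,0,0,0,0,0]]'|sed -n '2p;4p'
python3 -m handwheel '[[-1,0.002,0,0,0,0,0],[-1,0,0,0,0,0,0]]'|sed -n '2p;4p'
python3 -c "
from h import *
S=look('side')
for o in tops(*S,.085,.11,.1,15):
    if o[0]=='blue': print(*o)"
```

```text
position: [0.6499, 0.1391, 0.0329]
ft_force: [-0.3, -0.1, 0.1]
position: [0.65, 0.141, 0.033]
ft_force: [0.2, 0.0, -1.0]
position: [0.65, 0.1419, 0.0329]
ft_force: [1.3, -0.4, -0.5]
blue [142.  208.9] [652.1 234.7] [57.5 54.3] -1.5 100.4
```

```bash
for i in 1; do python3 -m handwheel '[[-1,0.002,0,0,0,0,0],[-1,0,0,0,0,0,0]]'|sed -n '2p;4p'; python3 -m handwheel '[[-1,0.002,0,0,0,0,0],[-1,0,0,0,0,0,0]]'|sed -n '2p;4p'; done
python3 -c "
from h import *
S=look('side')
for o in tops(*S,.085,.11,.1,15):
    if o[0]=='blue': print(*o)
cv2.imwrite('pics/c8.png',cv2.resize(S[0][110:270,80:260],(675,600),interpolation=2))"
```

```text
position: [0.65, 0.1428, 0.0329]
ft_force: [-0.1, -0.9, 0.6]
position: [0.65, 0.1433, 0.033]
ft_force: [0.1, -6.5, 0.8]
blue [141.5 209.3] [652.2 236.2] [57.7 54.3] -1.5 100.4
```

View pics/c8.png

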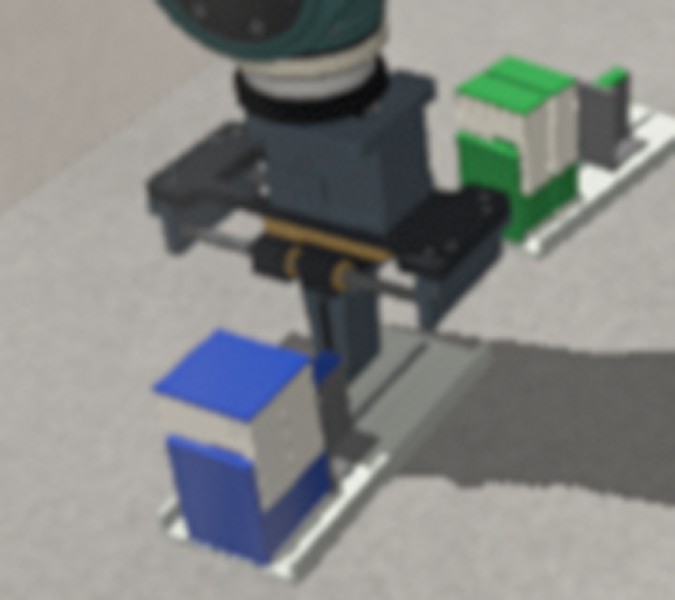

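The blue pair is snug: no gap shows in the crop, and force jumped to 6.5 N. I'll back off and go to the green stop.

```bash
python3 -m handwheel '[[-1,-0.01,0,0,0,0,0],[-1,-0.05,0,0,0,0,0],[-1,0,0,-0.07,0,0,0],[-1,0,0,-0.08,0,0,0],[-1,0,0,-0.08,0,0,0],[-1,0,0,-0.08,0,0,0],[-1,0,0,0,0,0,0.05],[-1,0,0,0,0,0,0.05],[-1,0,0,0,0,0,0],[-1,0,0,0,0,0,0]]' >/dev/null
python3 -c "
from h import *
go(.6315,-.242,.19,79.7)"
```

```text
t 30.4 p [0.6491 0.1137 0.1878] now [-0.7062  0.0927 -0.0046] after turn [-0.7062  0.0927 -0.0045] turn [-0.0002 -0.      0.    ] f [ 0.5  0.4 -0.3] open 0.0006
```

```bash
python3 -m handwheel '[[-1,-0.078,0.0103,0,0,0,0],[-1,-0.078,0.0103,0,0,0,0],[-1,-0.078,0.0103,0,0,0,0],[-1,-0.078,0.0103,0,0,0,0],[-1,-0.078,0.0103,0,0,0,0],[-1,-0.078,0.0103,0,0,0,0],[-1,-0.078,0.0103,0,0,0,0],[-1,-0.078,0.0103,0,0,0,0],[-1,-0.078,0.0103,0,0,0,0],[-1,0,0,0,0,0,0]]' >/dev/null
python3 -m handwheel '[[-1,0,0,0,0,0,0],[-1,0,0,0,0,0,0],[-1,0,0,0,0,0,0]]' >/dev/null
python3 -c "
from h import *
go(.6315,-.242,.033,79.7)"
```

```text
t 31.48 p [ 0.6312 -0.2387  0.1875] now [-0.0066  0.0021  0.309 ] after turn [-0.0065  0.0018  0.309 ] turn [-0.0005 -0.0002 -0.0002] f [ 0.2 -0.4  0.3] open 0.0007
```

```bash
python3 -m handwheel '[[-1,-0.005,0.002,0.07,0,0,0],[-1,0,0,0.08,0,0,0],[-1,0,0,0.08,0,0,0],[-1,0,0,0.079,0,0,0],[-1,0,0,0,0,0,0],[-1,0,0,0,0,0,0],[-1,0,0,0,0,0,0]]' | sed -n '2p;4p'
python3 -m handwheel '[[-1,0.015,0,0,0,0,0],[-1,0.015,0,0,0,0,0],[-1,0.015,0,0,0,0,0],[-1,0.015,0,0,0,0,0],[-1,0.01,0,0,0,0,0],[-1,0.01,0,0,0,0,0],[-1,0.01,0,0,0,0,0],[-1,0.01,0,0,0,0,0],[-1,0,0,0,0,0,0],[-1,0,0,0,0,0,0]]' | sed -n '2p;4p'
python3 -c "
from h import *
go(.6451,-.1709,.033,79.7)
S=look('side')
for o in tops(*S,.054,.065,.060,8)+tops(*S,.085,.11,.1,15):
    if o[0]=='green': print(*o)
cv2.imwrite('pics/c9.png',cv2.resize(S[0][60:220,160:340],(675,600),interpolation=2))"
```

```text
position: [0.6331, -0.2422, 0.0356]
ft_force: [-0.9, 0.5, 0.0]
position: [0.6407, -0.1929, 0.0333]
ft_force: [0.4, -0.2, -0.4]
t 32.9 p [ 0.6407 -0.1929  0.0333] now [0.0449 0.0006 0.0005] after turn [0.0449 0.0007 0.0005] turn [-0.0003 -0.0001 -0.0013] f [ 0.4 -0.2 -0.4] open -0.0
green [210.1 152.9] [662.6 -47.5] [50.3 16.5] -7.4 59.5
green [237.5 134. ] [ 641.3 -161.7] [27.7 11.8] 89.0 60.1
green [217.  132.2] [659.9 -82.7] [55.8 55.8] -10.4 100.2
```

View pics/c9.png

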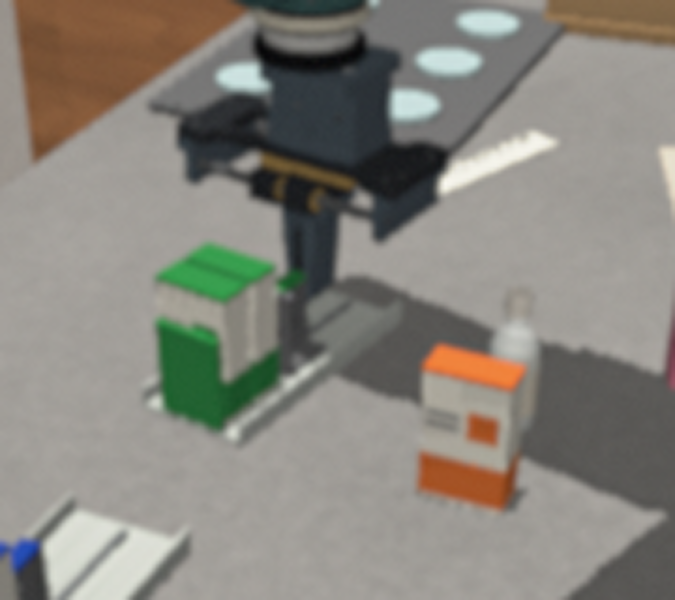

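The green stop is sliding on its line at crop (292,310), with about 22 mm left.

```bash
python3 -m handwheel '[[-1,0.006,0,0,0,0,0],[-1,0.006,0,0,0,0,0],[-1,0.006,0,0,0,0,0],[-1,0.006,0,0,0,0,0],[-1,0.004,0,0,0,0,0],[-1,0.004,0,0,0,0,0],[-1,0,0,0,0,0,0]]'|sed -n '2p;4p'
python3 -m handwheel '[[-1,0.004,0,0,0,0,0],[-1,0,0,0,0,0,0]]'|sed -n '2p;4p'
python3 -m handwheel '[[-1,0.003,0,0,0,0,0],[-1,0,0,0,0,0,0]]'|sed -n '2p;4p'
python3 -c "
from h import *
S=look('side')
for o in tops(*S,.085,.11,.1,15):
    if o[0]=='green': print(*o)
go(.6451,-.1709,.033,79.7)"
```

```text
position: [0.6438, -0.1771, 0.0334]
ft_force: [-0.1, 0.1, -0.3]
position: [0.6442, -0.1754, 0.0335]
ft_force: [0.4, 0.0, 0.2]
position: [0.6445, -0.174, 0.0335]
ft_force: [0.2, 0.2, 0.0]
green [216.3 132.6] [660.3 -80.6] [56.9 53.3] -8.9 100.3
t 33.92 p [ 0.6445 -0.174   0.0335] now [0.0063 0.0001 0.001 ] after turn [0.0063 0.0001 0.001 ] turn [ 0.0001 -0.0001 -0.0015] f [ 0.3 -0.9  0. ] open 0.0003
```

```bash
python3 -m handwheel '[[-1,0.002,0,0,0,0,0],[-1,0,0,0,0,0,0]]'|sed -n '2p;4p'
python3 -m handwheel '[[-1,0.002,0,0,0,0,0],[-1,0,0,0,0,0,0]]'|sed -n '2p;4p'

```

```text
position: [0.6447, -0.1731, 0.0335]
ft_force: [-0.2, -0.6, -0.5]
position: [0.6448, -0.1721, 0.0335]
ft_force: [0.7, -0.7, 0.4]
```

```bash
python3 -m handwheel '[[-1,0.002,0,0,0,0,0],[-1,0,0,0,0,0,0]]'|sed -n '2p;4p'
```

```text
position: [0.645, -0.1711, 0.0335]
ft_force: [-0.5, -1.0, 1.3]
```

```bash
python3 -m handwheel '[[-1,0.002,0,0,0,0,0],[-1,0,0,0,0,0,0]]'|sed -n '2p;4p'
```

```text
position: [0.6451, -0.1707, 0.0335]
ft_force: [-2.4, -8.9, -0.3]
```

Force jumped to 9 N, so the green pair is snug. I'll back away, then inspect everything.

```bash
python3 -m handwheel '[[-1,-0.01,0,0,0,0,0],[-1,-0.05,0,0,0,0,0],[-1,0,0,-0.07,0,0,0],[-1,0,0,-0.08,0,0,0],[-1,0,0,-0.08,0,0,0],[-1,0,0,-0.08,0,0,0],[-1,-0.08,0,0,0,0,0],[-1,-0.08,0,0,0,0,0],[-1,-0.08,0,0,0,0,0],[-1,-0.08,0,0,0,0,0]]' >/dev/null
python3 -m handwheel '[[-1,-0.08,0,0,0,0,0],[-1,-0.08,0,0,0,0,0],[-1,-0.08,0,0,0,0,0],[-1,0,0,0,0,0,0],[-1,0,0,0,0,0,0],[-1,0,0,0,0,0,0]]'
python3 -c "
from h import *
T=look('top');S=look('side')
for X in (T,S):
  print();[print(*o) for o in tops(*X,.054,.065,.060,8)+tops(*X,.085,.11,.098,15) if o[2][1]>-400]
cv2.imwrite('pics/f.png',np.hstack([cv2.resize(S[0][90:270,110:340],(400,313)),cv2.resize(T[0][90:246,140:340],(400,313))]))"
```

```text
time: 35.92
position: [0.5888, -0.4747, 0.188]
ee_rot: [-0.0, 0.769, 0.64, 0.0]
ft_force: [-0.1, 0.8, -0.2]
opening: 0.0007
grasp_force: 0.0

green [321.9 115.3] [ 649.6 -130.9] [39.7 13. ] 80.9 60.3
blue [184.4 116.1] [648.7 183.2] [39.2 14. ] 89.8 60.1
green [301.  104.6] [663. -79.] [58.4 52.6] -10.2 100.4
blue [156.9 109.4] [653. 237.] [56.1 54.1] -0.2 100.2
orange [288.  192.5] [469.9 -48.7] [53.9 25.8] -0.5 96.2
pink [381.2 244. ] [ 360.1 -244.7] [57.4 29.7] 21.2 95.9

green [209.9 153.1] [662.9 -45.9] [51.  14.7] -10.6 59.2
green [233.3 137.5] [ 643.  -139.2] [15.8  7.7] -64.6 59.9
blue [136.6 236.3] [648.4 268.3] [53.2  9.2] -2.4 59.5
blue [165.9 207.4] [645.5 176.2] [26.1 12.9] -75.4 59.9
orange [288.2 174.7] [457.3 -36. ] [19.4 15.8] 7.1 59.9
pink [352.2 143.3] [ 356.7 -234.3] [56.  25.4] 13.0 60.5
green [215.3 133.2] [663.1 -79.9] [56.3 51.9] -10.6 100.1
blue [141.4 209.5] [653.  235.2] [59.5 52.8] -1.5 100.4
orange [286.3 157.7] [467.4 -43.8] [58.1 32.4] -1.7 96.2
pink [352.3 130.8] [ 356.8 -228.4] [54.7 45.4] 10.7 95.0
```

View pics/f.png

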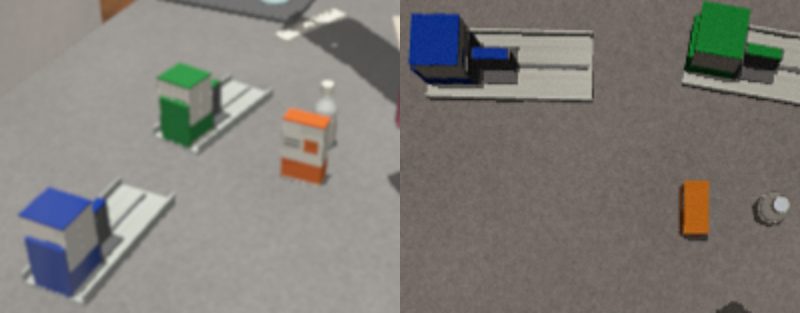

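Both pairs measure about 52–54 mm thick, tight between wall and stop. The orange carton and the bottle stand where they were.

```bash
python3 -c "
from cell import r
print(r.hand_in())"
```

```text
the job is handed in; nothing more can be done
None
```

The job is handed in: both green and both blue cartons stand upright and snug between stop and end wall in their own racks, the orange carton and the bottle were left standing where they were, and it took about 36 s of robot time.

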